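# Push the sample rack home in the loading deck and start the run

## Task

With the fingertips, push the big eight-tube sample rack along the loading deck into the corner, so that it sits flush against both the back stop and the side fence, keeping it upright and never lifting it off the deck. Only then press the round start key on the small console fully down and let it go. Leave the other things where they stand.

Things in the scene. Friction and masses are not known exactly. Their poses are not given: they have to be found in the camera images.
- rack: The big sample rack, loose: a white plastic block 60 mm along its x, 100 mm along its y and 36 mm tall, with eight red-capped tubes (two rows of four) fixed in it whose caps reach 58 mm above its underside. Origin: centre of its underside; z up. 0.25 to 0.5 kg. It stands on the deck, at most 0.35 rad turned from the deck's axes, with its x roughly along the deck's x.
- deck: The loading deck, fixed to the bench: a grey plate, top 8 mm above the bench, from -113 to +112 mm in its own x and from -160 to +145 mm in its own y. Its x points away from the robot (within 0.2 rad), its y to the robot's left. Two aluminium walls rise 22 mm above the plate: the back stop along its far edge, inner face at x = +100 mm, and the side fence along its left edge, inner face at y = +130 mm. The near and right edges are open. Origin on the bench.
- deck_home (a point): Where the centre of the rack's underside lies when the rack is home: on the deck's top (8 mm up), 70 mm in x and 80 mm in y from the deck's origin; axes as the deck's.
- start_key_top (a point): Centre of the top face of the start key, a round white push key 28 mm across in a grey housing on the small fixed white console (80 x 80 mm, 25 mm tall), which stands to the left or to the right of the deck. It is pressed straight down.
- start_key (a joint): Travel of the start key in m: 0 released, 0.006 fully down. A spring returns it; fully down takes about 5 N.
- carton: Bystander: a low cardboard carton 75 x 60 x 40 mm, standing on the other side of the deck from the console. Origin: centre of its underside.
- small_rack: Bystander: a narrow white rack 30 x 90 x 36 mm holding two red-capped tubes (58 mm tall over the caps), left of the deck. Origin: centre of its underside.
- bottle: Bystander: a reagent bottle 56 mm across and 85 mm tall, at the right of the deck. Origin: centre of its underside.
Not all that is in view belongs to the job. What is shaped like the part that bears start_key_top but orange is not meant.

How it is judged (in metres and radians):
On the way, in this order (a step that is already met when the one before it is completed fails the run):
1. the rack sits in the corner, flush against back stop and side fence (x of rack in the frame of deck_home between -0.0035 and 0.0035 m and y of rack in the frame of deck_home between -0.0035 and 0.0035 m and angle between the x axis of rack and the x axis of deck, either way round below 0.05 rad and z of rack in the frame of deck_home below 0.003 m and angle between rack's own z axis and vertical below 0.05 rad), for 0.3 s.
2. the start key is pressed fully down (value of joint start_key above 0.0045 m), for 0.05 s.
At the end, for the whole second after the job is handed in: The rack stands at rest and upright on the deck with its centre within 3.5 mm of home along and across the deck and square to it within 0.05 rad; the start key has been pressed (at least 4.5 of its 6 mm) once the rack was home, and is released (under 1.5 mm) (all of step 1 and value of joint start_key below 0.0015 m and linear speed of rack below 0.01 m/s and angular speed of rack below 0.1 rad/s); the robot touches nothing.
It fails at once if the rack is lifted (12 mm above the deck's top) (height (world z) of rack above 0.02 m).
It fails at once if the rack is tipped by more than 0.25 rad (angle between rack's own z axis and vertical above 0.25 rad).
It fails at once if the start key is pressed while the rack is not home (value of joint start_key above 0.003 m and not (x of rack in the frame of deck_home between -0.0035 and 0.0035 m and y of rack in the frame of deck_home between -0.0035 and 0.0035 m and angle between the x axis of rack and the x axis of deck, either way round below 0.05 rad and z of rack in the frame of deck_home below 0.003 m and angle between rack's own z axis and vertical below 0.05 rad)).
It fails at once if a bystander is moved more than 20 mm (distance of any of carton, small_rack, bottle from where it was at the start of the episode above 0.02 m).
It also fails if it takes over 64 s, if anything falls off the work surface, if the arm or the gripper's body presses on something with over 40 N, if the wrist force passes 120 N, or if a joint passes its speed limit or range.

## Robot

A 6-joint arm with a two-finger parallel gripper is mounted at the origin on the work surface. World frame = base frame: x ahead of the robot, y to its left, z up, the work surface at z = 0. Lengths are in mm, angles in rad, forces in N, time in s.
With the tool pointing down it reaches from about 300 to 775 mm from the base axis. Payload 14.6 kg.
Tool frame: the origin (TCP) lies midway between the tips of the shut fingers; the grasp point (between the pads) lies 19 mm behind it (manip.hold_point_z is the distance from the TCP to the grasp point, in mm); z points along the fingers, y is the direction in which the jaws open and shut (so a half turn about z gives the same grasp; the last joint's range is limited). The gripper opens to 94 mm and grips with 3 to 60 N. Pads are 16 mm wide; open, the fingers measure 119 mm over their backs; the gripper's body (75 mm by 177 mm) begins 78 mm behind the grasp point.
Start: joints at [1.044, 0.3, 1.521, -0, 1.321, -0.067], TCP at [244.069, 492.869, 205.446] pointing down, gripper open.
Joint ranges: [-3.03, 3.03], [-0.79, 2.21], [0.23, 2.52], [-1.04, 4.18], [0, 3.07], [-2.55, 2.55]. Speed limits (rad/s): [2.22, 2.22, 2.57, 3.14, 3.14, 3.14].

## Interface

Orientations are given as [roll, pitch, yaw] about the fixed x, y, z axes, in that order (R = Rz(yaw) Ry(pitch) Rx(roll)).
In Python, from cell import manip gives the robot as it stands.
- The arm moves only by the shell command python3 -m crank 'ROWS' [OPENING] [FORCE]. ROWS is JSON, a list of rows, each an object with "offset": the shift along the world's x, y, z in m, a list of three; "spin": the turn about the world's z in degrees. In form: [{"offset": [dx, dy, dz], "spin": spin}, ...]. A call has exactly 8 rows; each row is the pose to reach, as a shift and turn from the pose measured when the call began; what a row does not reach only later rows make up. A row lasts 1/12 s, in which the tool goes at most 41.7 mm and 7.16 degrees, less where a joint would pass 70% of its speed; a pose out of reach is approached as far as the arm can. A call with a gripper value outside its range is refused whole. OPENING is the opening, from 0 (shut) to 1 (fully open), set as the call begins (- or left out, the last holds). The fingers move at their own pace and stop on an object; FORCE is the grip in N (left out, the last holds). Time passes only in rows, so rows that repeat a pose let the fingers close, or fill a call up. It gives the time, the measured TCP pose, the force and the opening at its end, in the units of the state.
- manip.read_state(): the state, without advancing time (a new reading comes with each control period).
- manip.camera(name): name is "side" or "top"; returns a dict with "pixels" (420x560x3 uint8, red, green, blue), "fx", "fy", "cx", "cy" (pixels), "extrinsics" (4x4, takes a point from world to camera coordinates). Camera axes: x right, y down, z forward; pixel columns grow to the right and rows downward; lengths in mm; the calibration is good to about 2 mm. A picture is of the moment at which its call begins. There is no depth.
- manip.sign_off(): hands the job in, once; it reports no verdict.
Trained networks look in a picture, given as the dict that the camera call returned (one of the last four; its "shot" number tells which), for a name from the list of things; names that differ only in an ending like _2 or _b are one class to them, and where a whole thing is asked for, a point or a joint stands for the part that bears it (a point fixed in the world has none). Each returns a list of dicts, best first, with "conf" (0 to 1); they miss things now and then, are a little off and sometimes report something else, mostly with a low value. They report only what shows in the picture. A call takes as long as a camera call. They do not tell look-alikes from the thing itself.
- manip.search_frame(picture, name): "location" ([x, y, z] in mm, in world coordinates, good to about 4 mm: the middle of the surface that is visible of it).
- manip.masks_of(picture, name): "mask" (420x560 bool, what is visible of it).
The state is a dict: "clock": time; "joints": joint angles; "qd": joint speeds; "effort": joint torques, N m; "eef_pos": TCP position; "eef_rot": TCP orientation; "wrist_force": force on the tool from outside, world axes, zero at the start; "moment": the same for the moment, N m; "finger_gap": finger opening in mm.
Only numpy, scipy, OpenCV 4.12 (cv2) and the standard library are available. Lean on these libraries where they do the work, as an engineer would, in place of code of your own. Each camera call takes 0.05 s, during which the arm holds its last target. There are 200 camera calls.

## Working session

There is one attempt and no reset: what is moved stays moved. The work goes in short steps, Python scripts to look and compute and a shell command to move; the robot and the scene stay as the last step left them, time stands still between calls to the robot, and variables do not carry over. Pictures are saved under pics/ and viewed, about 8 in all and at most 12, crops included, and the job is handed in when it is done.

```bash
mkdir -p pics; cat > h.py <<'E'
import numpy as np, cv2
from cell import manip
def save(p,n): cv2.imwrite('pics/'+n+'.png',cv2.cvtColor(p['pixels'],cv2.COLOR_RGB2BGR))
def proj(p,P):
    P=np.atleast_2d(P); E=np.array(p['extrinsics']); c=P@E[:3,:3].T+E[:3,3]
    return np.c_[p['fx']*c[:,0]/c[:,2]+p['cx'],p['fy']*c[:,1]/c[:,2]+p['cy']]
def back(p,uv,z):
    uv=np.atleast_2d(uv); E=np.array(p['extrinsics']);R=E[:3,:3];o=-R.T@E[:3,3]
    d=np.c_[(uv[:,0]-p['cx'])/p['fx'],(uv[:,1]-p['cy'])/p['fy'],np.ones(len(uv))]@R
    return o+d*((z-o[2])/d[:,2])[:,None]
E
python3 - <<'E'
from h import *
for c in ['top','side']:
    p=manip.camera(c); save(p,c+'0')
    E=np.array(p['extrinsics']); print(c,(-E[:3,:3].T@E[:3,3]).round(),p['fx'])
    for n in ['rack','deck','start_key_top','carton','small_rack','bottle']:
        print(n,[(np.round(d['location']).tolist(),round(d['conf'],2),proj(p,d['location']).round().tolist()) for d in manip.search_frame(p,n)[:3]])
print(manip.read_state())
E
```

```text
top [ 377.  -68. 1114.] 397.16534920986277
rack [([569.0, 37.0, 44.0], 0.7, [[246.0, 194.0]]), ([466.0, 333.0, 38.0], 0.47, [[138.0, 235.0]])]
deck [([611.0, 31.0, 10.0], 0.71, [[249.0, 182.0]])]
start_key_top [([518.0, -332.0, 46.0], 0.66, [[382.0, 208.0]]), ([363.0, -347.0, 44.0], 0.58, [[392.0, 266.0]])]
carton [([468.0, 335.0, 40.0], 0.59, [[137.0, 234.0]])]
small_rack [([660.0, 331.0, 36.0], 0.59, [[141.0, 166.0]])]
bottle [([632.0, -413.0, 51.0], 0.66, [[410.0, 166.0]])]
side [  90. -748.  987.] 432.1120377049522
rack [([556.0, 20.0, 46.0], 0.85, [[278.0, 194.0]])]
deck [([614.0, 12.0, 8.0], 0.96, [[295.0, 197.0]])]
start_key_top [([362.0, -347.0, 49.0], 0.69, [[290.0, 320.0]])]
carton [([460.0, 322.0, 38.0], 0.6, [[206.0, 152.0]])]
small_rack [([662.0, 325.0, 31.0], 0.59, [[258.0, 133.0]])]
bottle [([632.0, -429.0, 58.0], 0.65, [[400.0, 290.0]])]
{'clock': 0.7, 'joints': array([ 1.04438772e+00,  2.99894162e-01,  1.52103225e+00,  1.37699918e-05,
        1.32071768e+00, -6.65528226e-02]), 'qd': array([ 0.00139741,  0.00078112, -0.00129779,  0.00145715, -0.00174291,
        0.00021579]), 'effort': array([ 1.22691647e-03, -5.31580353e+01, -3.52881217e+01,  7.08023692e-02,
        2.12185731e-02, -2.58296961e-05]), 'eef_pos': array([244.062525  , 492.85183001, 205.43512915]), 'eef_rot': array([-3.14154221e+00, -1.67329243e-05,  2.68173347e+00]), 'wrist_force': array([ 0.33317751, -0.17503241, -0.5829854 ]), 'moment': array([ 0.02362672, -0.00141678,  0.03420776]), 'finger_gap': 94.12311979424844}
```

View pics/top0.png

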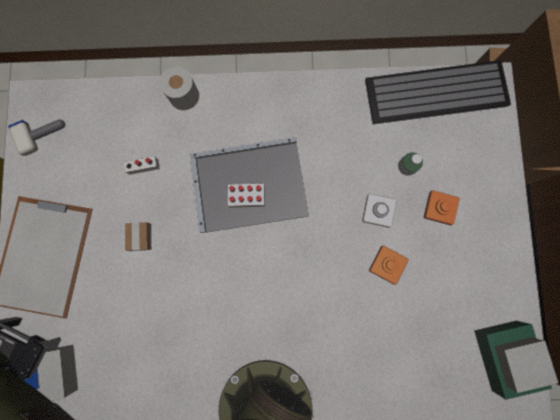

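View pics/side0.png

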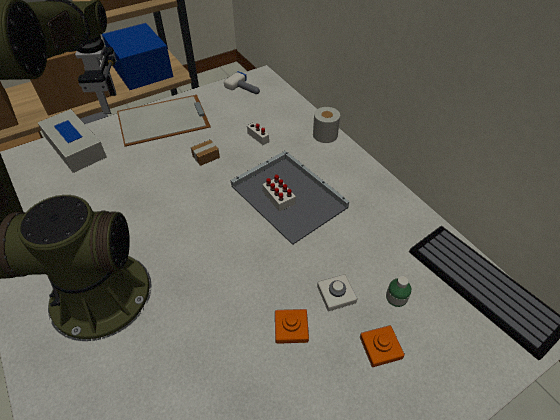

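The top view has the deck around (250,185) with walls along its top and left edges. The rack is at (246,194), the white console at (380,209), and the orange decoys are at (390,265) and (443,208). Next I fit the deck and rack poses.

```bash
cat >> h.py <<'E'
from scipy.optimize import minimize
def box(x0,x1,y0,y1,z0,z1): return np.array([[x,y,z] for x in(x0,x1) for y in(y0,y1) for z in(z0,z1)],float)
DECK=[box(-113,112,-160,145,0,8),box(100,112,-160,145,8,30),box(-113,112,130,145,8,30)]
def T(q,P): c,s=np.cos(q[2]),np.sin(q[2]); return np.c_[q[0]+c*P[:,0]-s*P[:,1],q[1]+s*P[:,0]+c*P[:,1],P[:,2]]
def sil(p,q,boxes,S=4):
    m=np.zeros((420*S,560*S),np.uint8)
    for b in boxes:
        h=cv2.convexHull(((proj(p,T(q,b))+.5)*S).astype(np.float32)).astype(np.int32); cv2.fillConvexPoly(m,h,1)
    return cv2.resize(m.astype(np.float32),(560,420),interpolation=cv2.INTER_AREA)
def fitsil(pm,boxes,q0):
    f=lambda q:sum(np.abs(sil(p,[q[0],q[1],q[2]/100],boxes)-m).sum() for p,m in pm)
    q0=[q0[0],q0[1],q0[2]*100]
    for s in (12,4):
        r=minimize(f,q0,method='Nelder-Mead',options=dict(initial_simplex=np.array(q0)+np.vstack([np.zeros(3),np.eye(3)*s]),xatol=.05,fatol=.1)); q0=r.x
    return np.array([r.x[0],r.x[1],r.x[2]/100]),r.fun
CAPS=None
def rackred(p,q,win=90):
    "min-area rect of red caps near q, as world at z=66"
    hsv=cv2.cvtColor(p['pixels'],cv2.COLOR_RGB2HSV)
    m=((hsv[...,0]<8)|(hsv[...,0]>172))&(hsv[...,1]>130)&(hsv[...,2]>70)
    v,u=np.nonzero(m); W=back(p,np.c_[u,v],64.); k=np.hypot(W[:,0]-q[0],W[:,1]-q[1])<win; W=W[k,:2]
    (c,sz,a)=cv2.minAreaRect(W.astype(np.float32)); mu=W.mean(0); e=np.linalg.eigh(np.cov((W-mu).T))[1][:,1]
    return mu.round(1),np.round(c,1),np.round(sz,1),round(float(np.arctan2(-e[0]*np.sign(e[1]),abs(e[1]))),3),len(W)
E
python3 - <<'E'
from h import *
pm=[]
for c in ['top','side']:
    p=manip.camera(c)
    r=manip.masks_of(p,'rack')[0]['mask']; d=manip.masks_of(p,'deck')[0]['mask']
    m=cv2.morphologyEx((d|r).astype(np.uint8),cv2.MORPH_CLOSE,np.ones((5,5)))
    pm.append((p,m)); q,f=fitsil([(p,m)],DECK,[611,31,0.1]); print(c,q.round(3),f,m.sum()); print('red',rackred(p,[565,35])); qr,fr=fitsil([(p,r)],[box(-30,30,-50,50,8,44),box(-22,22,-43,43,44,66)],[565,35,0]);print('rack',qr.round(3),fr,r.sum())
q,f=fitsil(pm,DECK,q);print('both',q.round(3),f)
# overlay
p=pm[0][0]; im=cv2.cvtColor(p['pixels'],cv2.COLOR_RGB2BGR)[110:260,160:460]; im=cv2.resize(im,None,fx=2.6,fy=2.6,interpolation=cv2.INTER_CUBIC)
def L(P): 
    u=(proj(p,T(q,np.array(P,float)))+.5-[160,110])*2.6-.5; cv2.polylines(im,[u.round().astype(np.int32)],True,(0,255,0),1)
L([[-113,-160,8],[100,-160,8],[100,130,8],[-113,130,8]]); L([[-113,-160,30],[112,-160,30],[112,145,30],[-113,145,30]]);
q=qr;
cv2.imwrite('pics/ov.png',im)
E
```

```text
top [6.00488e+02 3.85250e+01 1.27000e-01] 133.1875 8757
red (array([567.8,  39.4]), array([568.5,  38.4]), array([78.6, 38.2]), 0.018, 92)
rack [ 5.69144e+02  3.67150e+01 -2.00000e-02] 40.0625 875
side [6.01922e+02 4.14040e+01 1.20000e-01] 205.5625 5745
red (array([568.9,  38.5]), array([569.5,  35.6]), array([42.1, 92. ]), -0.023, 91)
rack [ 5.69832e+02  3.74180e+01 -2.70000e-02] 92.4375 710
both [6.00944e+02 3.89820e+01 1.27000e-01] 355.1875
```

View pics/ov.png

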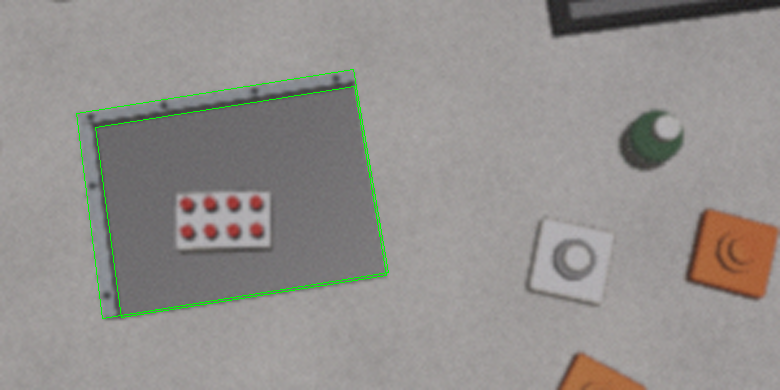

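Deck pose is about (601, 39, 0.127 rad) and the overlay matches its edges. Rack is at (569.5, 37), yaw about -0.02. Its home in the world is about (660, 127). I'll push +y first, then +x. First move: to the rack's right side.

```bash
python3 -m crank '[{"offset":[0.02,-0.034,0],"spin":-7},{"offset":[0.042,-0.068,0],"spin":-14},{"offset":[0.063,-0.102,0],"spin":-21},{"offset":[0.084,-0.136,0],"spin":-28},{"offset":[0.105,-0.17,0],"spin":-35},{"offset":[0.127,-0.205,0],"spin":-42},{"offset":[0.148,-0.239,0],"spin":-49},{"offset":[0.169,-0.274,0],"spin":-56}]' 0.32 20
python3 -m crank '[{"offset":[0.02,-0.034,0],"spin":0},{"offset":[0.042,-0.068,0],"spin":0},{"offset":[0.063,-0.102,0],"spin":0},{"offset":[0.084,-0.136,0],"spin":0},{"offset":[0.105,-0.17,0],"spin":0},{"offset":[0.127,-0.205,0],"spin":0},{"offset":[0.148,-0.239,0],"spin":0},{"offset":[0.169,-0.274,0],"spin":0}]'
```

```text
clock: 1.67
eef_pos: [413.7, 217.1, 205.7]
eef_rot: [3.141, -0.0, 1.699]
wrist_force: [-0.4, 0.6, -0.4]
finger_gap: 44.0
clock: 2.33
eef_pos: [583.4, -58.8, 205.7]
eef_rot: [3.141, -0.0, 1.698]
wrist_force: [1.3, 0.8, 1.3]
finger_gap: 30.2
```

```bash
python3 -m crank '[{"offset":[0,0,-0.035],"spin":0},{"offset":[0,0,-0.07],"spin":0},{"offset":[0,0,-0.105],"spin":0},{"offset":[0,0,-0.14],"spin":0},{"offset":[0,0,-0.165],"spin":0},{"offset":[0,0,-0.18],"spin":0},{"offset":[0,0,-0.183],"spin":0},{"offset":[0,0,-0.183],"spin":0}]'
python3 -m crank '[{"offset":[-0.001,0.008,0],"spin":0},{"offset":[-0.002,0.016,0],"spin":0},{"offset":[-0.003,0.024,0],"spin":0},{"offset":[-0.004,0.030,0],"spin":0},{"offset":[-0.0045,0.036,0],"spin":0},{"offset":[-0.005,0.042,0],"spin":0},{"offset":[-0.006,0.048,0],"spin":0},{"offset":[-0.007,0.054,0],"spin":0}]'
python3 - <<'E'
from h import *
p=manip.camera('top'); print(rackred(p,[567,45]))
E
```

```text
clock: 3.0
eef_pos: [583.1, -58.8, 22.2]
eef_rot: [-3.141, -0.001, 1.698]
wrist_force: [-0.6, 0.7, -0.3]
finger_gap: 29.8
clock: 3.67
eef_pos: [576.3, -4.3, 22.4]
eef_rot: [-3.142, -0.0, 1.698]
wrist_force: [0.3, -1.9, 1.2]
finger_gap: 29.8
(array([nan, nan]), array([0., 0.]), array([0., 0.]), nan, 0)h.py:32: RuntimeWarning: Mean of empty slice.
  (c,sz,a)=cv2.minAreaRect(W.astype(np.float32)); mu=W.mean(0); e=np.linalg.eigh(np.cov((W-mu).T))[1][:,1]
  ret = um.true_divide(
  avg = a.mean(axis, **keepdims_kw)
h.py:32: RuntimeWarning: Degrees of freedom <= 0 for slice
  (c,sz,a)=cv2.minAreaRect(W.astype(np.float32)); mu=W.mean(0); e=np.linalg.eigh(np.cov((W-mu).T))[1][:,1]
  c *= np.true_divide(1, fact)
  c *= np.true_divide(1, fact)
```

```bash
python3 -m crank '[{"offset":[-0.0008,0.006,0],"spin":0},{"offset":[-0.0015,0.012,0],"spin":0},{"offset":[-0.0023,0.018,0],"spin":0},{"offset":[-0.003,0.024,0],"spin":0},{"offset":[-0.0038,0.030,0],"spin":0},{"offset":[-0.0045,0.036,0],"spin":0},{"offset":[-0.0053,0.042,0],"spin":0},{"offset":[-0.006,0.048,0],"spin":0}]'
python3 - <<'E'
from h import *
p=manip.camera('side'); print(rackred(p,[567,95])); save(p,'s1')
E
```

```text
clock: 4.38
eef_pos: [569.7, 45.3, 22.1]
eef_rot: [-3.141, -0.001, 1.699]
wrist_force: [0.1, -2.5, 0.7]
finger_gap: 29.9
(array([547.6,  63.8]), array([556.7,  63.9]), array([34.8,  9. ]), 1.412, 9)
```

View pics/s1.png

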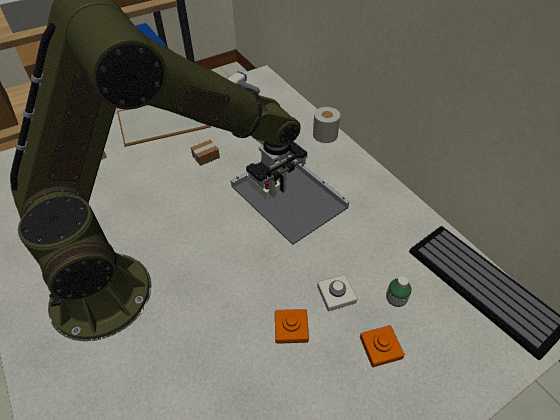

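The rack is being pushed, mostly hidden under the gripper at about (270,187). It is 12 mm from the fence. I close in slowly.

```bash
python3 -m crank '[{"offset":[-0.0003,0.002,0],"spin":0},{"offset":[-0.0005,0.004,0],"spin":0},{"offset":[-0.0008,0.006,0],"spin":0},{"offset":[-0.001,0.0075,0],"spin":0},{"offset":[-0.0011,0.009,0],"spin":0},{"offset":[-0.0013,0.010,0],"spin":0},{"offset":[-0.0014,0.011,0],"spin":0},{"offset":[-0.0014,0.011,0],"spin":0}]'
```

```text
clock: 5.1
eef_pos: [568.3, 55.9, 22.2]
eef_rot: [-3.141, 0.001, 1.699]
wrist_force: [0.9, -12.8, -0.0]
finger_gap: 30.3
```

```bash
python3 -m crank '[{"offset":[0,0.0005,0],"spin":0},{"offset":[-0.0001,0.001,0],"spin":0},{"offset":[-0.0001,0.001,0],"spin":0},{"offset":[-0.0002,0.0015,0],"spin":0},{"offset":[-0.0002,0.0015,0],"spin":0},{"offset":[-0.0002,0.0015,0],"spin":0},{"offset":[-0.0002,0.0015,0],"spin":0},{"offset":[-0.0002,0.0015,0],"spin":0}]'
```

```text
clock: 5.77
eef_pos: [568.3, 55.9, 22.2]
eef_rot: [-3.14, 0.003, 1.699]
wrist_force: [0.8, -12.8, 0.8]
finger_gap: 30.1
```

Rack is against the fence (force stays at 12.8 N with no further motion). Next: back off, lift, and go to the near side with the jaws turned 90°.

```bash
python3 -m crank '[{"offset":[0.001,-0.008,0],"spin":0},{"offset":[0.003,-0.025,0],"spin":0},{"offset":[0.003,-0.025,0.03],"spin":0},{"offset":[0.003,-0.025,0.065],"spin":0},{"offset":[0.003,-0.025,0.1],"spin":6},{"offset":[-0.020,-0.022,0.1],"spin":13},{"offset":[-0.045,-0.01,0.1],"spin":20},{"offset":[-0.071,0.01,0.1],"spin":27}]' 0.55
python3 -m crank '[{"offset":[0,0.01,0],"spin":7},{"offset":[0,0.02,0],"spin":14},{"offset":[0,0.03,0],"spin":21},{"offset":[0,0.04,0],"spin":28},{"offset":[0,0.04,0],"spin":35},{"offset":[0,0.04,0],"spin":42},{"offset":[0,0.04,0],"spin":49},{"offset":[0,0.04,0],"spin":56}]'
python3 -m crank '[{"offset":[0,0,0],"spin":7},{"offset":[0,0,0],"spin":7},{"offset":[0,0,0],"spin":7},{"offset":[0,0,0],"spin":7},{"offset":[0,0,0],"spin":7},{"offset":[0,0,0],"spin":7},{"offset":[0,0,0],"spin":7},{"offset":[0,0,0],"spin":7}]'
python3 - <<'E'
from h import *
for c in('top','side'):
    p=manip.camera(c); print(rackred(p,[560,115]));save(p,'x'+c)
    print([np.round(d['location']) for d in manip.search_frame(p,'rack')])
E
```

```text
clock: 6.43
eef_pos: [496.5, 65.3, 122.4]
eef_rot: [-3.141, 0.003, 2.174]
wrist_force: [0.5, 0.5, -1.3]
finger_gap: 51.6
clock: 7.1
eef_pos: [496.4, 105.4, 122.4]
eef_rot: [3.141, 0.003, -3.125]
wrist_force: [-0.4, -0.5, 0.4]
finger_gap: 51.8
clock: 7.77
eef_pos: [496.4, 105.4, 122.4]
eef_rot: [3.141, 0.003, -3.004]
wrist_force: [0.2, 0.7, 0.3]
finger_gap: 51.7
(array([571.2,  80. ]), array([571.2,  80. ]), array([5.4, 8.3]), -1.561, 12)
[array([580.,  83.,  46.])]
(array([555.9, 109.1]), array([552.2, 112.8]), array([45.6, 82.9]), -0.034, 80)
[array([541.,  94.,  45.])]
```

```bash
python3 -c "
import cv2
a=cv2.resize(cv2.imread('pics/xside.png')[130:250,210:360],None,fx=4,fy=4,interpolation=2);cv2.imwrite('pics/xs.png',a)"
```

```text
(no output)
```

View pics/xs.png

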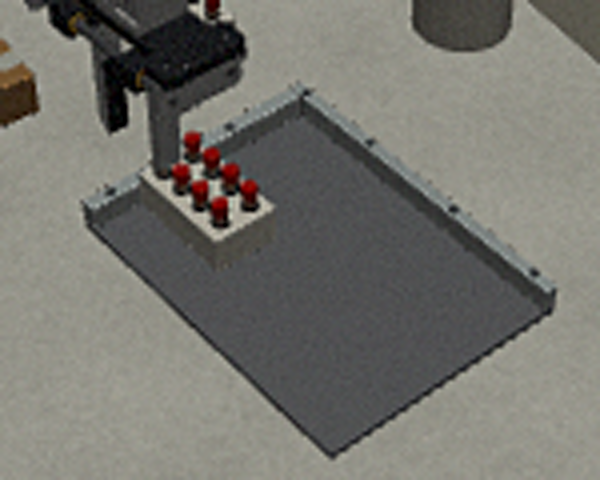

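The rack's left end sits square against the fence (crop around (210,200)) and the tips are clear on the near side. I descend and push +x.

```bash
python3 -m crank '[{"offset":[0,0,-0.03],"spin":0},{"offset":[0,0,-0.06],"spin":0},{"offset":[0,0,-0.085],"spin":-0.5},{"offset":[0,0,-0.097],"spin":-0.5},{"offset":[0,0,-0.1],"spin":-0.5},{"offset":[0.006,0.0008,-0.1],"spin":-0.5},{"offset":[0.014,0.0018,-0.1],"spin":-0.5},{"offset":[0.020,0.0025,-0.1],"spin":-0.5}]'
python3 -m crank '[{"offset":[0.006,0.0008,0],"spin":0},{"offset":[0.012,0.0015,0],"spin":0},{"offset":[0.018,0.0023,0],"spin":0},{"offset":[0.024,0.003,0],"spin":0},{"offset":[0.030,0.0038,0],"spin":0},{"offset":[0.036,0.0046,0],"spin":0},{"offset":[0.042,0.0053,0],"spin":0},{"offset":[0.048,0.0061,0],"spin":0}]'
python3 -m crank '[{"offset":[0.005,0.0006,0],"spin":0},{"offset":[0.010,0.0013,0],"spin":0},{"offset":[0.015,0.0019,0],"spin":0},{"offset":[0.020,0.0025,0],"spin":0},{"offset":[0.025,0.0032,0],"spin":0},{"offset":[0.030,0.0038,0],"spin":0},{"offset":[0.035,0.0045,0],"spin":0},{"offset":[0.040,0.0051,0],"spin":0}]'
```

```text
clock: 8.63
eef_pos: [518.0, 108.1, 23.7]
eef_rot: [3.141, 0.005, -3.012]
wrist_force: [-1.8, -0.5, 2.1]
finger_gap: 51.8
clock: 9.3
eef_pos: [566.6, 114.3, 23.7]
eef_rot: [3.141, 0.005, -3.012]
wrist_force: [-2.3, -0.4, 1.0]
finger_gap: 52.1
clock: 9.97
eef_pos: [607.1, 119.5, 23.7]
eef_rot: [3.141, 0.005, -3.012]
wrist_force: [-2.5, -0.5, 1.7]
finger_gap: 51.5
```

```bash
python3 -m crank '[{"offset":[0.003,0.0004,0],"spin":0},{"offset":[0.006,0.0008,0],"spin":0},{"offset":[0.008,0.001,0],"spin":0},{"offset":[0.010,0.0013,0],"spin":0},{"offset":[0.0115,0.0015,0],"spin":0},{"offset":[0.0125,0.0016,0],"spin":0},{"offset":[0.0135,0.0017,0],"spin":0},{"offset":[0.0145,0.0018,0],"spin":0}]'
```

```text
clock: 10.63
eef_pos: [621.5, 121.3, 23.6]
eef_rot: [3.141, 0.004, -3.012]
wrist_force: [-8.8, 0.6, 5.7]
finger_gap: 51.9
```

```bash
python3 -m crank '[{"offset":[0.0007,0.0001,0],"spin":0},{"offset":[0.0014,0.0002,0],"spin":0},{"offset":[0.002,0.0003,0],"spin":0},{"offset":[0.002,0.0003,0],"spin":0},{"offset":[0.002,0.0003,0],"spin":0},{"offset":[0.002,0.0003,0],"spin":0},{"offset":[0.002,0.0003,0],"spin":0},{"offset":[0.002,0.0003,0],"spin":0}]'
```

```text
clock: 11.3
eef_pos: [621.6, 121.4, 23.6]
eef_rot: [3.141, -0.001, -3.012]
wrist_force: [-19.9, -2.2, 11.7]
finger_gap: 51.8
```

Back stop reached (20 N, no motion). I retreat, lift and clear the view to check.

```bash
python3 -m crank '[{"offset":[-0.01,-0.001,0],"spin":0},{"offset":[-0.035,-0.004,0.005],"spin":0},{"offset":[-0.05,-0.006,0.04],"spin":0},{"offset":[-0.06,-0.02,0.075],"spin":0},{"offset":[-0.06,-0.055,0.1],"spin":0},{"offset":[-0.06,-0.095,0.11],"spin":0},{"offset":[-0.06,-0.135,0.11],"spin":0},{"offset":[-0.06,-0.175,0.11],"spin":0}]' 0
python3 -m crank '[{"offset":[-0.005,-0.04,0],"spin":0},{"offset":[-0.01,-0.08,0],"spin":0},{"offset":[-0.015,-0.12,0],"spin":0},{"offset":[-0.02,-0.16,0],"spin":0},{"offset":[-0.025,-0.20,0],"spin":0},{"offset":[-0.03,-0.24,0],"spin":0},{"offset":[-0.034,-0.27,0],"spin":0},{"offset":[-0.034,-0.27,0],"spin":0}]'
python3 - <<'E'
from h import *
q=np.array([601,39,.127]); R=[box(-30,30,-50,50,8,44),box(-22,22,-43,43,44,66)]
for c in('top','side'):
    p=manip.camera(c); print(c,rackred(p,[660,127]));save(p,'y'+c)
    m=manip.masks_of(p,'rack')
    if m: print([ (np.round(d['conf'],2),d['mask'].sum()) for d in m]); print(fitsil([(p,m[0]['mask'])],R,[660,127,.127]))
    for n in ['rack','start_key_top']: print(n,[(np.round(d['location']),round(d['conf'],2)) for d in manip.search_frame(p,n)])
a=cv2.resize(cv2.imread('pics/ytop.png')[120:260,170:420],None,fx=3.2,fy=3.2,interpolation=2);cv2.imwrite('pics/yt.png',a)
E
```

```text
clock: 11.97
eef_pos: [562.0, -55.4, 135.1]
eef_rot: [-3.141, 0.002, -3.012]
wrist_force: [0.9, 0.5, -0.2]
finger_gap: 2.0
clock: 12.63
eef_pos: [526.6, -330.5, 134.9]
eef_rot: [-3.14, 0.002, -3.016]
wrist_force: [-0.6, 0.4, -0.1]
finger_gap: 0.4
top (array([658.2, 126.3]), array([659.5, 126.1]), array([39. , 79.6]), 0.106, 82)
[(np.float64(0.86), np.int64(861))]
(array([6.60079033e+02, 1.27255794e+02, 1.32844004e-01]), np.float64(49.9375))
rack [(array([655., 126.,  47.]), 0.63)]
start_key_top []
side (array([nan, nan]), array([0., 0.]), array([0., 0.]), nan, 0)
[(np.float64(0.33), np.int64(2795))]
(array([ 6.87385995e+02,  1.70871528e+02, -5.59469907e-01]), np.float64(3363.1875))
rack []
start_key_top [(array([ 362., -348.,   49.]), 0.69), (array([ 518., -502.,   50.]), 0.42)]h.py:32: RuntimeWarning: Mean of empty slice.
  (c,sz,a)=cv2.minAreaRect(W.astype(np.float32)); mu=W.mean(0); e=np.linalg.eigh(np.cov((W-mu).T))[1][:,1]
  ret = um.true_divide(
  avg = a.mean(axis, **keepdims_kw)
h.py:32: RuntimeWarning: Degrees of freedom <= 0 for slice
  (c,sz,a)=cv2.minAreaRect(W.astype(np.float32)); mu=W.mean(0); e=np.linalg.eigh(np.cov((W-mu).T))[1][:,1]
  c *= np.true_divide(1, fact)
  c *= np.true_divide(1, fact)
```

View pics/yt.png

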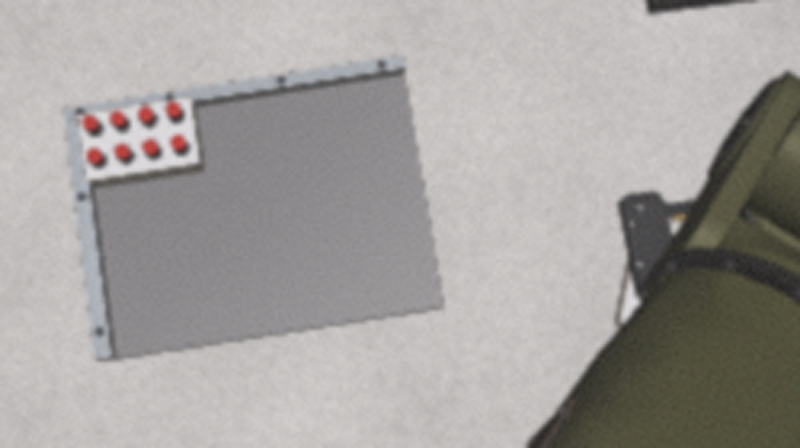

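The rack fits at (660.1, 127.3, 0.133) against home (660.3, 127.2, 0.127), and it looks flush at (140,140). As cheap insurance I give it one gentle +y tap with shut fingers before the key.

```bash
python3 -m crank '[{"offset":[0.013,0.034,0],"spin":0},{"offset":[0.026,0.068,0],"spin":0},{"offset":[0.039,0.102,0],"spin":0},{"offset":[0.052,0.136,0],"spin":0},{"offset":[0.065,0.170,0],"spin":0},{"offset":[0.078,0.204,0],"spin":0},{"offset":[0.091,0.238,0],"spin":0},{"offset":[0.104,0.272,0],"spin":0}]' 0
python3 -m crank '[{"offset":[0.013,0.034,0],"spin":0},{"offset":[0.026,0.068,0],"spin":0},{"offset":[0.038,0.101,0],"spin":0},{"offset":[0.038,0.101,-0.03],"spin":0},{"offset":[0.038,0.101,-0.065],"spin":0},{"offset":[0.038,0.101,-0.095],"spin":0},{"offset":[0.038,0.101,-0.110],"spin":0},{"offset":[0.038,0.101,-0.112],"spin":0}]'
```

```text
clock: 13.7
eef_pos: [632.7, -49.9, 135.6]
eef_rot: [-3.141, 0.003, -3.009]
wrist_force: [1.0, 0.1, 0.6]
finger_gap: 0.1
clock: 14.37
eef_pos: [668.8, 51.8, 19.8]
eef_rot: [-3.141, -0.003, -3.008]
wrist_force: [-0.1, 0.1, 0.0]
finger_gap: 0.4
```

```bash
python3 -m crank '[{"offset":[-0.0005,0.004,0],"spin":0},{"offset":[-0.001,0.007,0],"spin":0},{"offset":[-0.0012,0.009,0],"spin":0},{"offset":[-0.0014,0.011,0],"spin":0},{"offset":[-0.0015,0.012,0],"spin":0},{"offset":[-0.0016,0.013,0],"spin":0},{"offset":[-0.0018,0.014,0],"spin":0},{"offset":[-0.0018,0.014,0],"spin":0}]'
```

```text
clock: 15.03
eef_pos: [667.3, 65.4, 20.3]
eef_rot: [-3.141, -0.002, -3.009]
wrist_force: [0.3, -3.7, 1.5]
finger_gap: 0.4
```

```bash
python3 -m crank '[{"offset":[-0.0001,0.0007,0],"spin":0},{"offset":[-0.0002,0.0014,0],"spin":0},{"offset":[-0.0003,0.002,0],"spin":0},{"offset":[-0.0003,0.002,0],"spin":0},{"offset":[-0.0003,0.002,0],"spin":0},{"offset":[-0.0003,0.002,0],"spin":0},{"offset":[-0.0003,0.002,0],"spin":0},{"offset":[-0.0003,0.002,0],"spin":0}]'
```

```text
clock: 15.7
eef_pos: [667.3, 65.5, 20.4]
eef_rot: [-3.138, -0.002, -3.01]
wrist_force: [1.8, -12.5, 1.2]
finger_gap: 0.3
```

Against the fence (12.5 N, no motion). I retreat and triangulate the key from the first pictures; its shape shows best there.

```bash
python3 -m crank '[{"offset":[0.001,-0.008,0],"spin":0},{"offset":[0.003,-0.03,0.0],"spin":0},{"offset":[0.003,-0.04,0.035],"spin":0},{"offset":[0.0,-0.05,0.07],"spin":0},{"offset":[-0.01,-0.08,0.1],"spin":0},{"offset":[-0.02,-0.11,0.11],"spin":0},{"offset":[-0.03,-0.14,0.11],"spin":0},{"offset":[-0.04,-0.16,0.11],"spin":0}]'
python3 - <<'E'
from h import *
from scipy.optimize import least_squares
P={}
t=[]
for c,g in(('top',(380,209)),('side',(338,286))):
    p=manip.camera(c);P[c]=p
    print(c,[(np.round(d['location'],1),round(d['conf'],2),proj(p,d['location']).round(1)) for d in manip.search_frame(p,'start_key_top')])
    f=lambda d:np.argwhere(d['mask'])[:,::-1].mean(0)
    m=[d['mask'] for d in manip.masks_of(p,'start_key_top')]; print([np.argwhere(k)[:,::-1].mean(0).round(1) for k in m])
    save(p,'k'+c); u,v=g; t.append(cv2.resize(cv2.imread('pics/%s0.png'%c)[v-25:v+25,u-25:u+25],(400,400),interpolation=2))
    print(c,(('rack'),[fitsil([(p,d['mask'])],[box(-30,30,-50,50,8,44),box(-22,22,-43,43,44,66)],[660,127,.127]) for d in manip.masks_of(p,'rack')[:1]]))
cv2.imwrite('pics/key.png',np.hstack(t))
E
```

```text
clock: 16.37
eef_pos: [626.9, -97.0, 131.6]
eef_rot: [-3.138, 0.0, -3.011]
wrist_force: [0.6, -0.3, -0.3]
finger_gap: 0.8
top [(array([ 516.7, -328.7,   48.2]), 0.61, array([[381.2, 208.5]]))]
[array([390.8, 264.6])]
top ('rack', [(array([6.59942795e+02, 1.26875927e+02, 1.20178626e-01]), np.float64(43.5))])
side [(array([ 516.3, -501.6,   47.3]), 0.71, array([[382.7, 339.3]])), (array([ 363.2, -346.7,   44.9]), 0.63, array([[290.2, 320.4]]))]
[array([291. , 320.5]), array([383.3, 340. ]), array([337.2, 286.1])]
side ('rack', [(array([6.60528035e+02, 1.30649777e+02, 3.57405693e-02]), np.float64(107.3125))])
```

View pics/key.png

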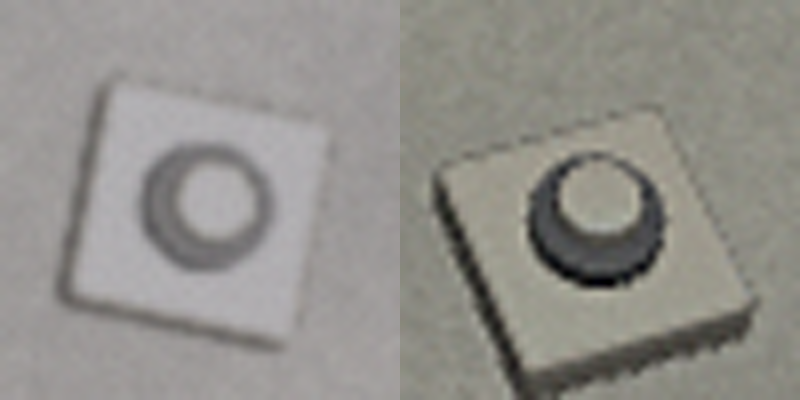

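The white key's top is at pixel (381.5,208.4) in the top view and (337.2,284.9) in the side view.

```bash
python3 - <<'E'
from h import *
from scipy.optimize import least_squares
a=manip.camera('top');b=manip.camera('side')
f=lambda X:np.r_[(proj(a,X)[0]-[381.5,208.4]),(proj(b,X)[0]-[337.2,284.9])]
r=least_squares(f,[518,-330,45.]);print(r.x.round(1),r.fun.round(2))
E
```

```text
[ 516.3 -329.3   47.2] [-0.11  0.27  0.27 -0.07]
```

```bash
python3 -m crank '[{"offset":[-0.016,-0.034,0],"spin":0},{"offset":[-0.032,-0.068,0],"spin":0},{"offset":[-0.048,-0.102,0],"spin":0},{"offset":[-0.064,-0.136,0],"spin":0},{"offset":[-0.08,-0.170,0],"spin":0},{"offset":[-0.096,-0.204,0],"spin":0},{"offset":[-0.111,-0.232,0],"spin":0},{"offset":[-0.111,-0.232,0],"spin":0}]' 0
python3 -m crank '[{"offset":[0,0,-0.025],"spin":0},{"offset":[0,0,-0.045],"spin":0},{"offset":[0,0,-0.06],"spin":0},{"offset":[0,0,-0.07],"spin":0},{"offset":[0,0,-0.075],"spin":0},{"offset":[0,0,-0.077],"spin":0},{"offset":[0,0,-0.077],"spin":0},{"offset":[0,0,-0.077],"spin":0}]'
```

```text
clock: 17.53
eef_pos: [514.2, -329.9, 130.2]
eef_rot: [-3.138, -0.002, -3.012]
wrist_force: [0.2, -0.5, 0.1]
finger_gap: 0.6
clock: 18.2
eef_pos: [514.7, -329.9, 54.0]
eef_rot: [-3.137, -0.002, -3.012]
wrist_force: [-0.5, -0.6, 0.4]
finger_gap: 0.2
```

```bash
python3 -m crank '[{"offset":[0.001,0,-0.003],"spin":0},{"offset":[0.001,0,-0.005],"spin":0},{"offset":[0.001,0,-0.007],"spin":0},{"offset":[0.001,0,-0.009],"spin":0},{"offset":[0.001,0,-0.010],"spin":0},{"offset":[0.001,0,-0.011],"spin":0},{"offset":[0.001,0,-0.012],"spin":0},{"offset":[0.001,0,-0.012],"spin":0}]'
```

```text
clock: 18.87
eef_pos: [515.8, -330.0, 42.2]
eef_rot: [-3.137, -0.001, -3.012]
wrist_force: [0.4, 1.6, 4.4]
finger_gap: 0.3
```

Spring contact at 4.4 N. I press on to the hard stop.

```bash
python3 -m crank '[{"offset":[0,0,-0.001],"spin":0},{"offset":[0,0,-0.0015],"spin":0},{"offset":[0,0,-0.002],"spin":0},{"offset":[0,0,-0.0025],"spin":0},{"offset":[0,0,-0.003],"spin":0},{"offset":[0,0,-0.003],"spin":0},{"offset":[0,0,-0.003],"spin":0},{"offset":[0,0,-0.003],"spin":0}]'
```

```text
clock: 19.53
eef_pos: [516.0, -330.1, 40.9]
eef_rot: [-3.136, -0.001, -3.012]
wrist_force: [-7.1, 6.3, 23.3]
finger_gap: 0.6
```

Hard stop reached (23 N at z≈41, against a released top of about 47). I release, move clear and check.

```bash
python3 -m crank '[{"offset":[0,0,0.005],"spin":0},{"offset":[0,0,0.015],"spin":0},{"offset":[0,0,0.04],"spin":0},{"offset":[0,0,0.07],"spin":0},{"offset":[0,0,0.10],"spin":0},{"offset":[-0.03,0.03,0.12],"spin":0},{"offset":[-0.06,0.06,0.13],"spin":0},{"offset":[-0.09,0.09,0.13],"spin":0}]'
python3 -m crank '[{"offset":[-0.02,0.02,0],"spin":0},{"offset":[-0.04,0.045,0],"spin":0},{"offset":[-0.06,0.07,0],"spin":0},{"offset":[-0.06,0.09,0],"spin":0},{"offset":[-0.06,0.09,0],"spin":0},{"offset":[-0.06,0.09,0],"spin":0},{"offset":[-0.06,0.09,0],"spin":0},{"offset":[-0.06,0.09,0],"spin":0}]'
python3 - <<'E'
from h import *
p=manip.camera('top'); save(p,'end'); print(rackred(p,[660,127]))
print([fitsil([(p,d['mask'])],[box(-30,30,-50,50,8,44),box(-22,22,-43,43,44,66)],[660,127,.127]) for d in manip.masks_of(p,'rack')[:1]])
for n in ['carton','small_rack','bottle','start_key_top']: print(n,[(np.round(d['location']),round(d['conf'],2)) for d in manip.search_frame(p,n)[:2]])
E
```

```text
clock: 20.2
eef_pos: [430.6, -245.0, 172.3]
eef_rot: [-3.134, 0.001, -3.012]
wrist_force: [0.5, 0.1, -0.2]
finger_gap: 0.5
clock: 20.87
eef_pos: [370.8, -155.6, 172.2]
eef_rot: [-3.135, 0.001, -3.013]
wrist_force: [-0.6, -0.1, -0.2]
finger_gap: 0.4
(array([658.7, 125.9]), array([660. , 126.1]), array([40.1, 79.6]), 0.109, 86)
[(array([6.59764827e+02, 1.26245105e+02, 1.24785274e-01]), np.float64(51.625))]
carton [(array([467., 336.,  41.]), 0.66), (array([589.,  16.,  12.]), 0.56)]
small_rack [(array([662., 330.,  35.]), 0.97)]
bottle [(array([ 630., -415.,   56.]), 0.6)]
start_key_top [(array([ 520., -504.,   44.]), 0.6)]
```

View pics/end.png

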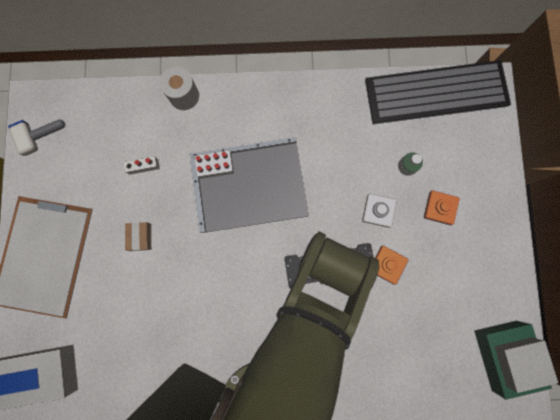

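The rack is in the corner at (213,162), the key is free at (380,209), the bystanders have not moved, and the arm is clear. Handing in.

```bash
python3 -c "
from cell import manip; print(manip.sign_off())"
```

```text
the job is handed in; nothing more can be done
None
```

I pushed the rack into the corner with the fingertips, pressed the start key down once and released it, and handed the job in at about 21 s. `sign_off` reports no verdict.

- **Rack:** I pushed it against the side fence, then the back stop, then gave it a check tap towards the fence. Each push ended with the force rising (13 to 20 N) and no further motion. The last fit in the top view was (659.8, 126.2, 0.125 rad). Home, computed from my own fit of the deck, is (660.3, 127.2, 0.127 rad), so the two agree to about 1 mm.
- **Key:** Its top was measured at z ≈ 47 mm before the press. I pressed to a hard stop at z ≈ 41 mm with 23 N. I did not measure the travel after letting go; in the last picture nothing is touching the key.
- **Bystanders and arm:** The carton, small rack and bottle were within about 3 mm of their first readings. The arm touched nothing at the end.
- **Checks that disagreed:**
  - Before the key press, the side-camera fit of the rack gave (660.5, 130.6, 0.036 rad). That fit was poor, perhaps because the arm was partly in the way, so I relied on the top view and the contact forces.
  - In the last picture the network reported an orange look-alike as the start key. It also gave a false second carton on the deck.

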